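Make room for the red canister in the rack

ROBOT

A 7-joint arm with a two-finger parallel gripper is mounted at the origin on the work surface. World frame = base frame: x ahead of the robot, y to its left, z up, the work surface at z = 0. Lengths are in m, angles in rad, forces in N, time in s.
With the tool pointing down it reaches from about 0.425 to 0.875 m from the base axis. Payload 8.4 kg.
Tool frame: the origin (TCP) lies at the very end of the fingers, on their centre line; the grasp point (between the pads) lies 19 mm behind it; x points along the fingers, z is the direction in which the jaws open and shut, and the axes are right-handed (so a half turn about x gives the same grasp; the last joint's range is limited). The gripper opens to 85 mm and grips with 20 to 120 N. Pads are 22 mm wide; open, the fingers measure 114 mm over their backs; the gripper's body (76 mm by 85 mm) begins 54 mm behind the grasp point. The pads swing forward as they close: fully open they stand 13 mm farther back than shut.
Start: joints at [1.064, 0.333, 0.04, 1.465, -0.013, 1.343, -0.059], TCP at [0.258, -0.597, 0.231] pointing down, gripper open.
Joint ranges: [-2.58, 2.58], [-0.38, 2.09], [-1.3, 1.39], [0.25, 2.4], [-1.5, 4.64], [0.08, 2.09], [-2.65, 2.65]. Speed limits (rad/s): [2.22, 2.22, 2.79, 2.79, 3.14, 3.14, 3.14].

INTERFACE

Orientations are given as a unit quaternion [x, y, z, w].
In Python, from station import * gives the robot as it stands.
- The arm moves only by the shell command python3 -m creep 'ROWS' [FORCE]. ROWS is JSON, a list of rows, each a list of 7 numbers: the opening, from 0 (shut) to 1 (fully open), then the shift along the tool's x, y, z in m, then the turn, a rotation vector about the tool's x, y, z in rad. In form: [[fingers, tx, ty, tz, rx, ry, rz], ...]. A call has 1 to 20 rows; each row is the pose to reach, as a shift and turn from the pose commanded when the call began, along the tool's axes at that moment; what a row does not reach only later rows make up. A row lasts 1/12 s, in which the tool goes at most 41.7 mm and 7.16 degrees, less where a joint would pass 70% of its speed; a pose out of reach is approached as far as the arm can. A call with a gripper value outside its range is refused whole. The fingers move at their own pace and stop on an object; FORCE is the grip in N (left out, the last holds). Time passes only in rows, so rows that repeat a pose let the fingers close. It gives the time, the measured TCP pose, the force and the opening at its end, in the units of the state.
- state(): the state, without advancing time (a new reading comes with each control period).
- get_image(name): name is "scene" or "side" or "wrist"; returns a dict with "image" (384x512x3 uint8, red, green, blue), "intrinsics" (3x3 intrinsics, pixels), "R" (3x3) and "t" (3): a world point X has camera coordinates R X + t. Camera axes: x right, y down, z forward; pixel columns grow to the right and rows downward; lengths in m; the calibration is good to about 2 mm. A picture is of the moment at which its call begins. There is no depth.
- finish_job(): hands the job in, once; it reports no verdict.
The state is a dict: "time_s": time; "joints": joint angles; "joint_velocities": joint speeds; "tau": joint torques, N m; "ee_pos": TCP position; "tool_rot": TCP orientation; "ft_force": force on the tool from outside, world axes, zero at the start; "moment": the same for the moment, N m; "grip_width": finger opening in m.
Only numpy, scipy, OpenCV 4.12 (cv2) and the standard library are available. Lean on these libraries where they do the work, as an engineer would, in place of code of your own. Each camera call takes 0.05 s, during which the arm holds its last target. There are 200 camera calls.

TASK

Put the red-lidded seasoning canister in the middle of the rack's tight row, two canisters on each side, standing upright and fully down on the rack's floor. First make the gap by gently sliding the others apart, two each way, without lifting or tipping them; feel for the sprung end pads and never shove hard against them or jam the red one down on its neighbours. Leave everything else on the counter where it is.

Things in the scene. Friction and masses are not known exactly. Their poses are not given: they have to be found in the camera images.
- rack: Fixed stainless rack, a shallow channel 370 mm long (its y), 68 mm wide (its x). Origin: centre of its underside on the counter; floor surface 6 mm higher. Rails along y: inner faces 28 mm either side of its y axis, tops 20 mm above the counter. The canisters stand in it in a row along y, their x along the rack's x, and slide along y. Between the pads is room for five and 2 mm more.
- rack_floor (a point): Centre of the rack's floor surface. The row lies between two orange end pads, 272 mm apart unloaded, 14 to 58 mm above the counter, on a dark stop frame clamped at an unreported place: the pads' mid-point is within 22 mm either way of this point along y, so find them by feel. Each pad gives 2.5 N per mm for 5 mm, then is rigid. Sliding two canisters takes about 2 to 7 N; pads push back.
- can_green: Rigid green-lidded canister, white sides, 50 mm (x) by 54 mm (y), 80 mm tall, 0.35 kg give or take a third. Origin: centre of underside. Flat upright sides 10 to 66 mm up; the foot below tapers to 42 x 50 mm; lid (above) 47 x 51 mm. One of four in a tight row in the rack (0.5 mm apart); their order and the row's place between the pads vary.
- can_blue: Rigid blue-lidded canister, white sides, 50 mm (x) by 54 mm (y), 80 mm tall, 0.35 kg give or take a third. Origin: centre of underside. Flat upright sides 10 to 66 mm up; the foot below tapers to 42 x 50 mm; lid (above) 47 x 51 mm. One of four in a tight row in the rack (0.5 mm apart); their order and the row's place between the pads vary.
- can_yellow: Rigid yellow-lidded canister, white sides, 50 mm (x) by 54 mm (y), 80 mm tall, 0.35 kg give or take a third. Origin: centre of underside. Flat upright sides 10 to 66 mm up; the foot below tapers to 42 x 50 mm; lid (above) 47 x 51 mm. One of four in a tight row in the rack (0.5 mm apart); their order and the row's place between the pads vary.
- can_black: Rigid black-lidded canister, white sides, 50 mm (x) by 54 mm (y), 80 mm tall, 0.35 kg give or take a third. Origin: centre of underside. Flat upright sides 10 to 66 mm up; the foot below tapers to 42 x 50 mm; lid (above) 47 x 51 mm. One of four in a tight row in the rack (0.5 mm apart); their order and the row's place between the pads vary.
- can_red: Rigid red-lidded canister, white sides, 50 mm (x) by 54 mm (y), 80 mm tall, 0.35 kg give or take a third. Origin: centre of underside. Flat upright sides 10 to 66 mm up; the foot below tapers to 42 x 50 mm; lid (above) 47 x 51 mm. Starts standing on the counter to the right of the rack, at any yaw within about 0.4 rad of the x direction.
- tub: Red fermentation tub with screw-top lid, 166 mm across, 156 mm tall. Origin: centre of underside. To be left alone.
- bowl_a: Green side-dish bowl, 110 mm across, 45 mm tall. Origin: centre of underside. To be left alone.
- bowl_b: Second green side-dish bowl, 110 mm across, 45 mm tall. Origin: centre of underside. To be left alone.
- jar: Glass jar, 76 mm across, 120 mm tall. Origin: centre of underside. To be left alone.
- spoon: Wooden spoon lying on the counter, 220 mm long along its x. Origin: under its middle. To be left alone.
- ladle: Steel ladle lying on the counter, cup 90 mm across and 36 mm tall, handle 270 mm towards its -x. Origin: centre of the cup's underside. To be left alone.

How it is judged:
By the outcome, as a careful person would: the job done as asked, in the order asked, and still so for the second after the job is handed in, with the robot touching nothing.
It also fails if it takes over 72 s, if anything falls off the work surface, if the arm or the gripper's body presses on something with over 40 N, if the wrist force passes 120 N, or if a joint passes its speed limit or range.

## Working session

There is one attempt and no reset: what is moved stays moved. The work goes in short steps, Python scripts to look and compute and a shell command to move; the robot and the scene stay as the last step left them, time stands still between calls to the robot, and variables do not carry over. Pictures are saved under pics/ and viewed, about 8 in all and at most 12, crops included, and the job is handed in when it is done.

```bash
mkdir -p pics; ls
python3 - <<'E'
from station import *
import cv2,numpy as np
s=state(); print({k:np.round(v,3).tolist() for k,v in s.items()})
ims=[]
for n in("scene","side"):
    g=get_image(n); cv2.imwrite(f"pics/{n}0.png",g["image"][...,::-1]); ims.append(g["image"][...,::-1])
    print(n,np.round(g["intrinsics"],1).tolist(),np.round(g["R"],3).tolist(),np.round(g["t"],3).tolist())
E
```

```text
pics
{'time_s': 0.0, 'joints': [1.064, 0.334, 0.04, 1.466, -0.013, 1.343, -0.058], 'joint_velocities': [0.0, -0.002, -0.0, 0.0, -0.0, 0.0, -0.001], 'tau': [-0.001, -65.857, 1.364, -40.557, 0.017, 0.013, -0.0], 'ee_pos': [0.258, -0.596, 0.23], 'tool_rot': [0.389, 0.591, -0.388, 0.59], 'ft_force': [-0.065, 0.687, 0.447], 'moment': [-0.053, 0.0, -0.013], 'grip_width': 0.085}
scene [[346.7, 0.0, 250.8], [0.0, 346.7, 189.4], [0.0, 0.0, 1.0]] [[-0.711, 0.703, 0.011], [0.521, 0.537, -0.663], [-0.472, -0.466, -0.748]] [0.37, -0.307, 1.235]
side [[376.8, 0.0, 258.0], [0.0, 376.8, 192.0], [0.0, 0.0, 1.0]] [[-0.93, -0.368, -0.012], [-0.231, 0.609, -0.758], [0.287, -0.702, -0.652]] [0.572, 0.142, 0.784]
```

View pics/scene0.png

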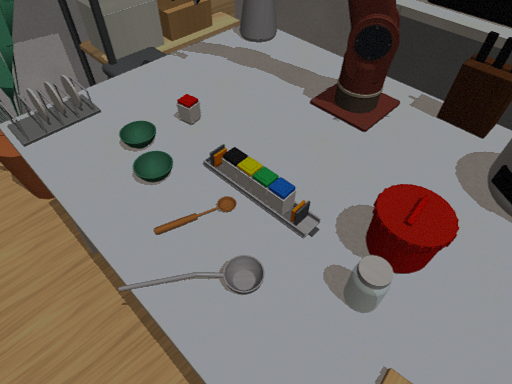

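View pics/side0.png

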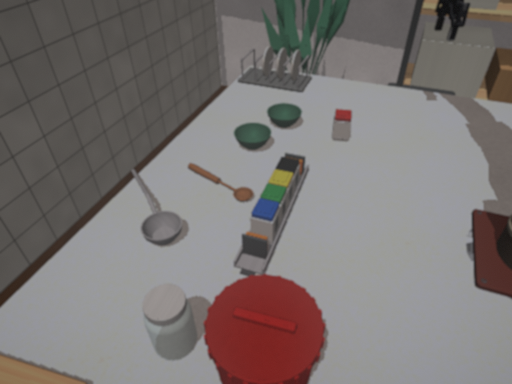

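The scene view shows the row as black (235,157), yellow (250,166), green (265,177), blue (283,188). The orange pads are at (220,157) and (299,212), and the red canister is at (188,105), off the far-right end. The side view agrees on the order. Next I'll measure coarse positions.

```bash
cat > h.py <<'E'
from station import *
import cv2,numpy as np
from scipy.spatial.transform import Rotation as Ro
def ray(g,uv,z):
    uv=np.atleast_2d(uv).astype(float); K,R,t=[np.array(g[k]) for k in("intrinsics","R","t")]
    d=np.c_[uv,np.ones(len(uv))]@np.linalg.inv(K).T@R; c=-R.T@t
    return c+d*((z-c[2])/d[:,2])[:,None]
def proj(g,X):
    p=np.atleast_2d(X)@np.array(g["R"]).T+g["t"]; q=p@np.array(g["intrinsics"]).T; return q[:,:2]/q[:,2:]
RNG=dict(red=[(0,5)],blue=[(105,125)],green=[(45,75)],yellow=[(22,35)],orange=[(8,20)])
def mask(im,c,smin=150,vmin=60):
    h=cv2.cvtColor(im,cv2.COLOR_RGB2HSV); m=0
    for a,b in RNG[c]: m=m|cv2.inRange(h,(a,smin,vmin),(b,255,255))
    if c=="red": m=m|cv2.inRange(h,(172,smin,vmin),(180,255,255))
    return m
def blobs(m,amin=30):
    cs,_=cv2.findContours(m,cv2.RETR_EXTERNAL,cv2.CHAIN_APPROX_NONE)
    return sorted([c[:,0] for c in cs if cv2.contourArea(c)>amin],key=lambda c:-cv2.contourArea(c))
def st():
    s=state(); print("t",round(s["time_s"],2),"p",np.round(s["ee_pos"],4),"F",np.round(s["ft_force"],2),"M",np.round(s["moment"],2),"w",round(s["grip_width"],4)); print("axes x,y,z(cols)\n",np.round(Ro.from_quat(s["tool_rot"]).as_matrix(),3)); return s
E
python3 - <<'E'
from h import *
for n in("scene","side"):
    g=get_image(n); im=g["image"]
    for c in RNG:
        for b in blobs(mask(im,c),25)[:6]:
            P=ray(g,b,.06 if c=="orange" else .08)[:,:2]
            r=cv2.minAreaRect(P.astype(np.float32)*1000)
            print(n,c,b.mean(0).round(),"ctr",np.round(r[0],0),np.round(r[1],0),round(r[2],0))
E
python3 -c "
from h import *
s=st()"
```

```text
scene red [406. 228.] ctr [416. 399.] [187. 256.] 82.0
scene red [355. 109.] ctr [101.  49.] [204. 205.] 0.0
scene red [187. 100.] ctr [ 483. -324.] [52. 57.] 10.0
scene red [384.  19.] ctr [-514. -198.] [182. 124.] 87.0
scene blue [282. 188.] ctr [545. 131.] [51. 53.] 3.0
scene green [265. 176.] ctr [546.  76.] [47. 52.] 3.0
scene yellow [249. 166.] ctr [550.  21.] [51. 56.] 2.0
scene orange [ 20. 167.] ctr [ 982. -430.] [360.  48.] 90.0
scene orange [196. 216.] ctr [744.  45.] [ 43. 201.] 77.0
scene orange [488.  69.] ctr [-463.  264.] [167.  51.] 90.0
scene orange [219. 157.] ctr [571. -78.] [76. 30.] 32.0
scene orange [296. 211.] ctr [560. 194.] [73. 17.] 14.0
scene orange [165.  27.] ctr [ 189. -859.] [181.  34.] 59.0
side red [266. 336.] ctr [454. 380.] [186. 182.] 21.0
side red [343. 114.] ctr [ 476. -323.] [35. 42.] 13.0
side blue [265. 208.] ctr [546. 129.] [40. 45.] 3.0
t 0.2 p [ 0.2576 -0.5965  0.2308] F [-0.13 -0.3   0.98] M [-0.02  0.01 -0.03] w 0.0853
axes x,y,z(cols)
 [[-0.     0.918  0.396]
 [ 0.001  0.396 -0.918]
 [-1.    -0.    -0.001]]
```

Rack yaw is about 0.045. Lid centres: blue (.546,.130), green (.547,.076), yellow (.549,.021), black about (.551,-.034). Red is near (.48,-.323). I'll move above the middle of the row and look down with the wrist camera.

```bash
python3 -m creep '[[1,0,0.1,-0.09,-0.2,0,0],[1,0,0.2,-0.18,-0.4,0,0],[1,0,0.3,-0.27,-0.6,0,0],[1,0,0.4,-0.36,-0.8,0,0],[1,0,0.522,-0.477,-1.208,0,0],[1,0,0.522,-0.477,-1.208,0,0],[1,0,0.522,-0.477,-1.208,0,0],[1,0,0.522,-0.477,-1.208,0,0],[1,0,0.522,-0.477,-1.208,0,0],[1,0,0.522,-0.477,-1.208,0,0],[1,0,0.522,-0.477,-1.208,0,0],[1,0,0.522,-0.477,-1.208,0,0],[1,0,0.522,-0.477,-1.208,0,0],[1,0,0.522,-0.477,-1.208,0,0],[1,0,0.522,-0.477,-1.208,0,0],[1,0,0.522,-0.477,-1.208,0,0],[1,0,0.522,-0.477,-1.208,0,0],[1,0,0.522,-0.477,-1.208,0,0],[1,0,0.522,-0.477,-1.208,0,0],[1,0,0.522,-0.477,-1.208,0,0]]'
python3 - <<'E'
from h import *
st(); g=get_image("wrist"); cv2.imwrite("pics/w1.png",g["image"][...,::-1])
print(np.round(g["R"],2).tolist(),-np.array(g["R"]).T@g["t"])
for c in("blue","green","yellow","orange"):
    for b in blobs(mask(g["image"],c),100)[:3]:
        P=ray(g,b,.058 if c=="orange" else .086)[:,:2]; r=cv2.minAreaRect(P.astype(np.float32)*1000)
        print(c,b.mean(0).round(),"ctr",np.round(r[0],1),np.round(r[1],1),round(r[2],1))
E
```

```text
time_s: 1.87
ee_pos: [0.5476, 0.0478, 0.2309]
tool_rot: [-0.016, 0.707, 0.016, 0.707]
ft_force: [0.1, -0.5, 0.4]
grip_width: 0.0854
t 1.87 p [0.5476 0.0478 0.2309] F [ 0.1  -0.52  0.39] M [-0.01 -0.01  0.06] w 0.0854
axes x,y,z(cols)
 [[-0.001 -0.045  0.999]
 [-0.     0.999  0.045]
 [-1.    -0.    -0.001]]
[[1.0, 0.04, 0.0], [0.04, -0.96, 0.26], [0.01, -0.26, -0.96]] [0.54439589 0.11373462 0.37353976]
blue [261.  95.] ctr [545.6 131.1] [45.  49.5] 1.8
green [261. 153.] ctr [547.1  77.5] [45.4 48.6] 2.5
yellow [260. 204.] ctr [548.6  23.4] [45.9 51.4] 2.5
orange [350. 191.] ctr [655.1  40.4] [42.2 92.5] 87.6
orange [429. 220.] ctr [747.7   4.2] [15.4 97.5] 72.0
orange [259. 287.] ctr [552.6 -92.2] [44.8  8.5] 2.5
```

View pics/w1.png

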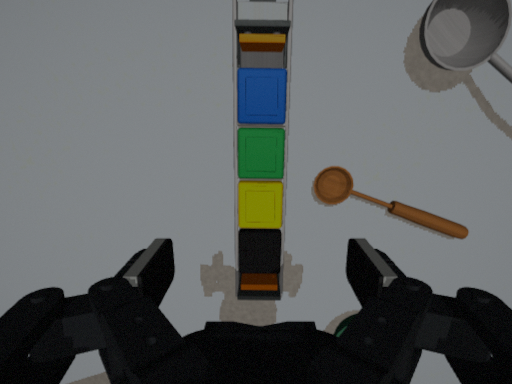

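The wrist view shows the row down the image centre: blue (261,95), green (261,153), yellow (260,204), black (260,250). The pads are at (262,42) and (259,284), roughly 27–30 mm of slack each end. The spoon at (335,187) is clear of the fingers. I'll straddle green first.

```bash
python3 -m creep '[[0.8,0.02,0.03,0.001,0.01,0,0],[0.8,0.05,0.03,0.001,0.01,0,0],[0.8,0.08,0.03,0.001,0.01,0,0],[0.8,0.11,0.03,0.001,0.01,0,0],[0.8,0.14,0.03,0.001,0.01,0,0],[0.8,0.16,0.03,0.001,0.01,0,0],[0.8,0.175,0.03,0.001,0.01,0,0],[0.8,0.185,0.03,0.001,0.01,0,0],[0.8,0.193,0.03,0.001,0.01,0,0],[0.8,0.2,0.03,0.001,0.01,0,0],[0.8,0.2,0.03,0.001,0.01,0,0],[0.8,0.2,0.03,0.001,0.01,0,0],[0.8,0.2,0.03,0.001,0.01,0,0]]' 20
python3 - <<'E'
from h import *
st(); g=get_image("wrist"); cv2.imwrite("pics/w2.png",g["image"][...,::-1])
E
```

```text
time_s: 3.0
ee_pos: [0.548, 0.0783, 0.0322]
tool_rot: [-0.012, 0.707, 0.012, 0.707]
ft_force: [-1.0, -0.8, 0.2]
grip_width: 0.0685
t 3.0 p [0.548  0.0783 0.0322] F [-1.02 -0.76  0.17] M [-0.04 -0.05 -0.03] w 0.0685
axes x,y,z(cols)
 [[ 0.001 -0.035  0.999]
 [ 0.     0.999  0.035]
 [-1.     0.     0.001]]
```

View pics/w2.png

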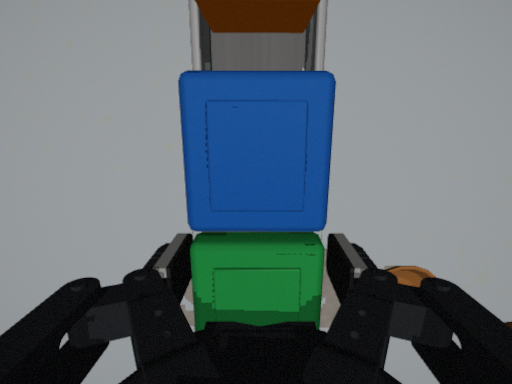

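The fingers straddle green (193–323, row 280), pads just outside its sides and clear of blue. Now I'll close gently.

```bash
python3 -m creep '[[0.55,0,0,0,0,0,0],[0.5,0,0,0,0,0,0],[0.4,0,0,0,0,0,0],[0.4,0,0,0,0,0,0],[0.4,0,0,0,0,0,0],[0.4,0,0,0,0,0,0],[0.4,0,0,0,0,0,0]]' 25; python3 -m creep '[[0.4,0,0.002,0,0,0,0],[0.4,0,0.004,0,0,0,0],[0.4,0,0.006,0,0,0,0],[0.4,0,0.008,0,0,0,0],[0.4,0,0.010,0,0,0,0],[0.4,0,0.012,0,0,0,0]]'
```

```text
time_s: 3.63
ee_pos: [0.5478, 0.0783, 0.032]
tool_rot: [-0.012, 0.707, 0.012, 0.707]
ft_force: [-1.3, 0.7, 6.9]
grip_width: 0.0494
time_s: 4.13
ee_pos: [0.5481, 0.0874, 0.032]
tool_rot: [-0.013, 0.707, 0.01, 0.707]
ft_force: [1.3, -8.4, 6.2]
grip_width: 0.0499
```

```bash
python3 -m creep '[[0.4,-0.001,0.001,0,0,0,0],[0.4,-0.001,0.003,0,0,0,0],[0.4,-0.001,0.005,0,0,0,0],[0.4,-0.001,0.005,0,0,0,0]]';python3 -m creep '[[0.4,0,0.002,0,0,0,0],[0.4,0,0.004,0,0,0,0],[0.4,0,0.004,0,0,0,0]]'
```

```text
time_s: 4.47
ee_pos: [0.5465, 0.0957, 0.032]
tool_rot: [-0.012, 0.707, 0.013, 0.707]
ft_force: [0.4, -2.4, -2.9]
grip_width: 0.0495
time_s: 4.72
ee_pos: [0.5464, 0.1001, 0.0321]
tool_rot: [-0.012, 0.707, 0.013, 0.707]
ft_force: [0.0, -2.2, -4.8]
grip_width: 0.0495
```

```bash
python3 -m creep '[[0.4,0.0006,0.001,0,0,0,0],[0.4,0.0006,0.002,0,0,0,0],[0.4,0.0006,0.002,0,0,0,0]]';python3 -m creep '[[0.4,0,0.001,0,0,0,0],[0.4,0,0.002,0,0,0,0],[0.4,0,0.002,0,0,0,0]]'
```

```text
time_s: 4.97
ee_pos: [0.5466, 0.1008, 0.032]
tool_rot: [-0.013, 0.707, 0.012, 0.707]
ft_force: [-2.0, -4.7, 2.5]
grip_width: 0.0496
time_s: 5.22
ee_pos: [0.5468, 0.103, 0.032]
tool_rot: [-0.012, 0.707, 0.012, 0.707]
ft_force: [-0.2, -4.4, 1.9]
grip_width: 0.0497
```

```bash
for i in 1 2; do python3 -m creep '[[0.4,0,0.0005,0,0,0,0],[0.4,0,0.001,0,0,0,0],[0.4,0,0.001,0,0,0,0]]' | grep -E "ee_pos|force"; done
python3 - <<'E'
from h import *
g=get_image("wrist"); cv2.imwrite("pics/w3.png",g["image"][...,::-1])
h=cv2.cvtColor(g["image"],cv2.COLOR_RGB2HSV)
b=blobs(mask(g["image"],"blue"),500)[0]; print("blue top row",b[:,1].min(),ray(g,[256,b[:,1].min()],.086))
for b in blobs(cv2.inRange(h,(3,120,40),(25,255,255)),50)[:3]: print(b.min(0),b.max(0),ray(g,[256,b[:,1].max()],.058)[0],ray(g,[256,b[:,1].max()],.014)[0])
E
```

```text
ee_pos: [0.5469, 0.1038, 0.032]
ft_force: [-0.7, -4.8, 1.1]
ee_pos: [0.5469, 0.1046, 0.032]
ft_force: [0.8, -4.7, 2.2]
blue top row 73 [[0.54290875 0.18211684 0.086     ]]
[197  54] [318  72] [0.54249245 0.18611221 0.058     ] [0.54185058 0.19197417 0.014     ]
[368 330] [404 365] [0.54651806 0.05005527 0.058     ] [0.54739597 0.00455198 0.014     ]
[418 320] [432 341] [0.54609038 0.06450979 0.058     ] [0.54680683 0.02446348 0.014     ]
```

```bash
for i in 1 2 3; do python3 -m creep '[[0.4,0,0.0005,0,0,0,0],[0.4,0,0.001,0,0,0,0],[0.4,0,0.001,0,0,0,0]]' | grep -E "ee_pos|force"; done
```

```text
ee_pos: [0.5468, 0.105, 0.032]
ft_force: [-0.6, -6.9, 3.2]
ee_pos: [0.5468, 0.1055, 0.032]
ft_force: [-1.3, -8.7, 4.1]
ee_pos: [0.5468, 0.1059, 0.032]
ft_force: [-1.0, -10.9, 3.4]
```

Contact with the +y pad was felt at TCP y≈0.1047, and it's now compressed about 1 mm. I'll unload, release, and shift along the straddled row to yellow.

```bash
python3 -m creep '[[0.4,0,-0.001,0,0,0,0],[0.6,0,-0.001,0,0,0,0],[0.76,0,-0.001,0,0,0,0],[0.76,0,-0.001,0,0,0,0],[0.76,0,-0.001,0,0,0,0],[0.76,0,-0.001,0,0,0,0]]'
python3 - <<'E'
from h import *
g=get_image("wrist"); im=g["image"]; cv2.imwrite("pics/w4.png",im[...,::-1])
b=blobs(mask(im,"blue"),500)[0]; print("blue top,bottom",ray(g,[256,b[:,1].min()],.086)[0],ray(g,[256,b[:,1].max()],.086)[0])
b=blobs(mask(im,"green"),500)[0]; print("green top",ray(g,[256,b[:,1].min()],.086)[0], b[:,0].min(),b[:,0].max())
g=get_image("scene"); im=g["image"];cv2.imwrite("pics/s4.png",im[...,::-1])
for c in("blue","green","yellow"):
    b=blobs(mask(im,c),25)[0]; r=cv2.minAreaRect((ray(g,b,.086)[:,:2]*1000).astype(np.float32)); print(c,np.round(r[0],1),np.round(r[1],1))
E
```

```text
time_s: 7.02
ee_pos: [0.5464, 0.1078, 0.0318]
tool_rot: [-0.012, 0.707, 0.013, 0.707]
ft_force: [-0.1, 0.1, -0.9]
grip_width: 0.0649
blue top,bottom [0.54245855 0.18314234 0.086     ] [0.5439665 0.1340859 0.086    ]
green top [0.54397754 0.13372664 0.086     ] 194 327
blue [549.1 161.3] [49.6 52.4]
green [549.6 120.6] [51.6 25.4]
yellow [554.1  26.6] [50.7 56. ]
```

```bash
python3 -m creep '[[0.76,0,-0.01,0,0,0,0],[0.76,0,-0.03,0,0,0,0],[0.76,0,-0.05,0,0,0,0],[0.76,0,-0.07,0,0,0,0],[0.76,0,-0.085,0,0,0,0],[0.76,0,-0.085,0,0,0,0],[0.76,0,-0.085,0,0,0,0]]'
python3 - <<'E'
from h import *
g=get_image("wrist"); im=g["image"]; cv2.imwrite("pics/w5.png",im[...,::-1])
for c in("green","yellow"):
    b=blobs(mask(im,c),500)[0]; print(c,b.min(0),b.max(0),ray(g,[256,b[:,1].min()],.086)[0],ray(g,[256,b[:,1].max()],.086)[0])
E
```

```text
time_s: 7.7
ee_pos: [0.5494, 0.0209, 0.0317]
tool_rot: [-0.012, 0.707, 0.011, 0.707]
ft_force: [0.0, 0.6, 0.2]
grip_width: 0.065
green [176   0] [343 139] [0.54510357 0.11653263 0.086     ] [0.54611892 0.07986245 0.086     ]
yellow [190 225] [326 330] [0.54688515 0.05218937 0.086     ] [0.54801509 0.01138053 0.086     ]
```

View pics/w5.png

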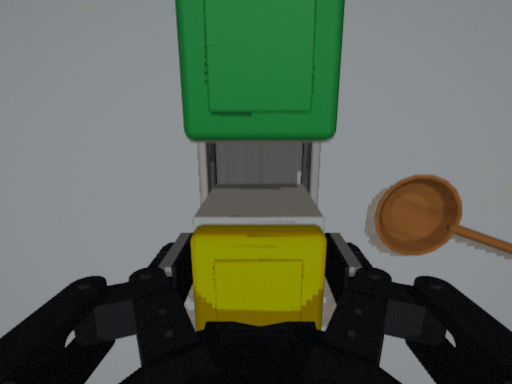

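Yellow (190–326, row 280) is between the pads, and about 27 mm of clear rack floor shows ahead of green. The spoon is clear. Closing on yellow, then sliding toward -y.

```bash
python3 -m creep '[[0.55,0,0,0,0,0,0],[0.5,0,0,0,0,0,0],[0.4,0,0,0,0,0,0],[0.4,0,0,0,0,0,0],[0.4,0,0,0,0,0,0],[0.4,0,0,0,0,0,0],[0.4,-0.0006,0,0,0,0,0]]' 25; python3 -m creep '[[0.4,0,-0.002,0,0,0,0],[0.4,0,-0.004,0,0,0,0],[0.4,0,-0.006,0,0,0,0],[0.4,0,-0.008,0,0,0,0],[0.4,0,-0.010,0,0,0,0],[0.4,0,-0.010,0,0,0,0]]'
```

```text
time_s: 8.33
ee_pos: [0.5491, 0.0226, 0.032]
tool_rot: [-0.012, 0.707, 0.013, 0.707]
ft_force: [0.3, 1.7, -5.0]
grip_width: 0.0498
time_s: 8.83
ee_pos: [0.5495, 0.0112, 0.0321]
tool_rot: [-0.012, 0.707, 0.012, 0.707]
ft_force: [-0.7, -0.2, -4.7]
grip_width: 0.0495
```

```bash
python3 -m creep '[[0.4,0.0005,0,0,0,0,0],[0.4,0.0005,0,0,0,0,0]]';python3 -m creep '[[0.4,0,-0.002,0,0,0,0],[0.4,0,-0.004,0,0,0,0],[0.4,0,-0.006,0,0,0,0],[0.4,0,-0.006,0,0,0,0]]';python3 -m creep '[[0.4,0,-0.001,0,0,0,0],[0.4,0,-0.003,0,0,0,0],[0.4,0,-0.004,0,0,0,0],[0.4,0,-0.004,0,0,0,0]]'
```

```text
time_s: 9.0
ee_pos: [0.5498, 0.0116, 0.0319]
tool_rot: [-0.012, 0.707, 0.012, 0.707]
ft_force: [0.7, -0.9, -3.6]
grip_width: 0.0497
time_s: 9.33
ee_pos: [0.5501, 0.0061, 0.0319]
tool_rot: [-0.012, 0.707, 0.012, 0.707]
ft_force: [0.7, 0.5, -3.2]
grip_width: 0.0496
time_s: 9.67
ee_pos: [0.5502, 0.002, 0.0319]
tool_rot: [-0.012, 0.707, 0.012, 0.707]
ft_force: [0.2, 1.3, -2.2]
grip_width: 0.0501
```

```bash
for i in 1 2 3 4 5; do python3 -m creep '[[0.4,0.0001,-0.0005,0,0,0,0],[0.4,0.0001,-0.001,0,0,0,0],[0.4,0.0001,-0.001,0,0,0,0]]' | grep -E "ee_pos|force"; done
```

```text
ee_pos: [0.5502, 0.0016, 0.0319]
ft_force: [-1.0, 4.2, -1.0]
ee_pos: [0.5504, 0.0006, 0.0319]
ft_force: [-0.4, 4.5, 0.8]
ee_pos: [0.5505, -0.0003, 0.0318]
ft_force: [-0.5, 4.9, 2.2]
ee_pos: [0.5507, -0.0011, 0.0319]
ft_force: [-0.5, 4.8, 1.5]
ee_pos: [0.5507, -0.0019, 0.0318]
ft_force: [-0.8, 6.3, 2.8]
```

```bash
for i in 1 2 3 4; do python3 -m creep '[[0.4,0,-0.0005,0,0,0,0],[0.4,0,-0.001,0,0,0,0],[0.4,0,-0.001,0,0,0,0]]' | grep -E "ee_pos|force"; done
python3 - <<'E'
from h import *
g=get_image("wrist"); im=g["image"]
for c in("green","yellow"):
    b=blobs(mask(im,c),500)[0]; print(c,b.min(0),b.max(0),ray(g,[256,b[:,1].min()],.086)[0],ray(g,[256,b[:,1].max()],.086)[0])
E
```

```text
ee_pos: [0.5509, -0.0031, 0.0318]
ft_force: [-0.4, 6.2, 2.4]
ee_pos: [0.5509, -0.0041, 0.0318]
ft_force: [-0.5, 5.9, 2.4]
ee_pos: [0.551, -0.0051, 0.0318]
ft_force: [0.1, 6.3, 2.7]
ee_pos: [0.551, -0.0061, 0.0319]
ft_force: [-1.0, 5.9, 2.3]
green [175   0] [342  44] [0.54639153 0.08957501 0.086     ] [0.5467185  0.07885204 0.086     ]
yellow [192 231] [327 325] [0.54842244 0.0229716  0.086     ] [ 0.54953852 -0.01363012  0.086     ]
```

```bash
for i in 1 2 3 4; do python3 -m creep '[[0.4,0,-0.0005,0,0,0,0],[0.4,0,-0.001,0,0,0,0],[0.4,0,-0.001,0,0,0,0]]' | grep -E "ee_pos|force"; done
```

```text
ee_pos: [0.551, -0.0068, 0.0318]
ft_force: [0.1, 7.1, 2.1]
ee_pos: [0.5511, -0.0073, 0.0319]
ft_force: [-0.2, 8.0, 2.7]
ee_pos: [0.5511, -0.0078, 0.0318]
ft_force: [-0.4, 9.2, 2.7]
ee_pos: [0.5511, -0.0083, 0.0319]
ft_force: [-0.7, 11.1, 2.2]
```

```bash
python3 -m creep '[[0.4,0,0.001,0,0,0,0],[0.6,0,0.001,0,0,0,0],[0.78,0,0.001,0,0,0,0],[0.78,0,0.001,0,0,0,0],[0.78,0,0.001,0,0,0,0],[0.78,0,0.001,0,0,0,0],[0.78,-0.02,0.001,0,0,0,0],[0.78,-0.05,0.001,0,0,0,0],[0.78,-0.09,0.001,0,0,0,0],[0.78,-0.12,0.001,0,0,0,0],[0.78,-0.15,0.001,0,0,0,0],[0.78,-0.15,0.001,0,0,0,0],[0.78,-0.15,0.001,0,0,0,0]]'
python3 - <<'E'
from h import *
g=get_image("wrist"); im=g["image"]; cv2.imwrite("pics/w6.png",im[...,::-1])
for c in("blue","green","yellow"):
    b=blobs(mask(im,c),500)[0]; P=ray(g,b,.086)[:,:2]*1000; r=cv2.minAreaRect(P.astype(np.float32)); print(c,b.min(0),b.max(0),"y",P[:,1].min().round(1),P[:,1].max().round(1),"x",P[:,0].min().round(1),P[:,0].max().round(1),np.round(r[0],1),np.round(r[1],1),round(r[2],2))
E
```

```text
time_s: 14.05
ee_pos: [0.5516, -0.01, 0.1831]
tool_rot: [-0.012, 0.706, 0.012, 0.708]
ft_force: [0.7, 0.1, -0.5]
grip_width: 0.0666Traceback (most recent call last):
  File "<stdin>", line 4, in <module>
IndexError: list index out of range
```

View pics/w6.png

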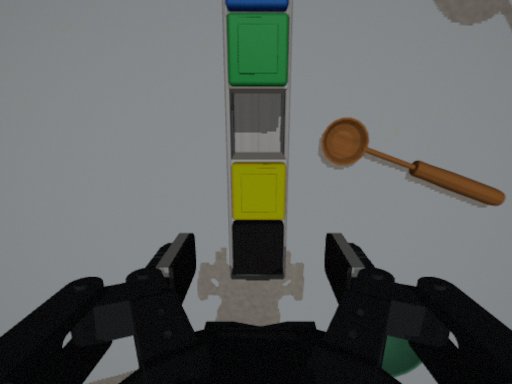

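The picture shows the gap between green (258,48) and yellow (258,190), rows 86–162. The order is otherwise intact and nothing is tipped. Now I'll measure it.

Run:
```python
from h import *
g=get_image("wrist"); im=g["image"]
for c in("green","yellow"):
    b=blobs(mask(im,c),300)[0]; 
    u=b[:,0].mean(); 
    for z in(.080,.086): 
        P=ray(g,b,z)[:,:2]*1000; r=cv2.minAreaRect(P.astype(np.float32)); print(c,z,b.min(0),b.max(0),"y",P[:,1].min().round(1),P[:,1].max().round(1),np.round(r[0],1),np.round(r[1],1),round(r[2],2))
# rail centre line: bright rails
gr=cv2.cvtColor(im,cv2.COLOR_RGB2GRAY); print(gr[120,215:305].tolist())
h=cv2.cvtColor(im,cv2.COLOR_RGB2HSV)
```

```text
green 0.08 [229  12] [290  84] y 79.1 130.3 [546.5 104.9] [46.2 50.5] 1.79
green 0.086 [229  12] [290  84] y 78.5 128.5 [546.6 103.7] [45.1 49.3] 1.79
yellow 0.08 [233 163] [287 220] y -35.6 17.3 [550.7  -9.2] [46.9 51.6] 1.85
yellow 0.086 [233 163] [287 220] y -33.4 18.2 [550.6  -7.6] [45.7 50.4] 1.85
[136, 137, 137, 137, 137, 137, 137, 136, 137, 136, 136, 122, 110, 123, 130, 127, 86, 52, 58, 45, 48, 72, 78, 79, 82, 79, 78, 78, 81, 79, 80, 81, 81, 81, 82, 81, 80, 77, 78, 80, 80, 78, 79, 79, 77, 78, 79, 79, 80, 81, 81, 81, 82, 82, 80, 79, 79, 81, 79, 81, 80, 78, 79, 79, 82, 120, 130, 88, 57, 58, 54, 75, 112, 124, 125, 114, 126, 136, 137, 136, 136, 137, 136, 135, 136, 136, 136, 137, 137, 136]
```

Gap clear width is ≈56.5 mm, centred near (0.5486, 0.0482), row yaw ≈0.034. Next I hover over red so that it appears in the same image region, which cancels camera bias.

```bash
python3 -m creep '[[0.85,0,-0.02,-0.004,0,0,0],[0.85,0,-0.055,-0.011,-0.03,0,0],[0.85,0,-0.095,-0.019,-0.06,0,0],[0.85,0,-0.135,-0.027,-0.09,0,0],[0.85,0,-0.175,-0.035,-0.136,0,0],[0.85,0,-0.215,-0.043,-0.136,0,0],[0.85,0,-0.255,-0.052,-0.136,0,0],[0.85,0,-0.295,-0.06,-0.136,0,0],[0.85,0,-0.33,-0.067,-0.136,0,0],[0.85,0,-0.355,-0.072,-0.136,0,0],[0.85,0,-0.3675,-0.0745,-0.136,0,0],[0.85,0,-0.3675,-0.0745,-0.136,0,0],[0.85,0,-0.3675,-0.0745,-0.136,0,0],[0.85,0,-0.3675,-0.0745,-0.136,0,0]]'
cat > red.py <<'E'
from h import *
s=st(); g=get_image("wrist"); im=g["image"]; cv2.imwrite("pics/w7.png",im[...,::-1])
b=blobs(mask(im,"red"),300)[0]; P=ray(g,b,.080)[:,:2]; r=cv2.minAreaRect((P*1000).astype(np.float32))
print(b.min(0),b.max(0),np.round(r[0],1),np.round(r[1],1),round(r[2],2))
M=Ro.from_quat(s["tool_rot"]).as_matrix(); d=np.r_[np.array(r[0])/1000,0.08]-s["ee_pos"]; print("shift in tool axes",np.round(d@M,4),"tool yaw deg",np.degrees(np.arctan2(M[1,2],M[0,2])))
E
python3 red.py
```

```text
time_s: 15.32
ee_pos: [0.4896, -0.3773, 0.1806]
tool_rot: [-0.061, 0.705, 0.062, 0.704]
ft_force: [0.4, 0.0, 0.3]
grip_width: 0.0727
t 15.32 p [ 0.4896 -0.3773  0.1806] F [0.35 0.05 0.3 ] M [-0.03 -0.06 -0.04] w 0.0727
axes x,y,z(cols)
 [[-0.    -0.173  0.985]
 [ 0.002  0.985  0.173]
 [-1.     0.002 -0.   ]]
[227 109] [282 169] [ 477.6 -332.3] [45.3 49.4] 10.34
shift in tool axes [ 0.1007  0.0462 -0.004 ] tool yaw deg 9.9338790972498
```

View pics/w7.png

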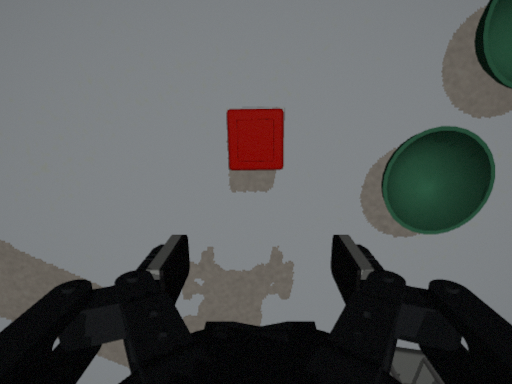

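Red is at (255,139), 10.3° yaw, with the bowls well clear to the right at (437,180). Descending to grasp it.

```bash
python3 -m creep '[[0.85,0,0.02,-0.002,-0.007,0,0],[0.85,0.01,0.046,-0.004,-0.007,0,0],[0.85,0.04,0.0462,-0.004,-0.007,0,0],[0.85,0.075,0.0462,-0.004,-0.007,0,0],[0.85,0.105,0.0462,-0.004,-0.007,0,0],[0.85,0.13,0.0462,-0.004,-0.007,0,0],[0.85,0.145,0.0462,-0.004,-0.007,0,0],[0.85,0.1536,0.0462,-0.004,-0.007,0,0],[0.85,0.1536,0.0462,-0.004,-0.007,0,0],[0.6,0.1536,0.0462,-0.004,-0.007,0,0],[0.5,0.1536,0.0462,-0.004,-0.007,0,0],[0.4,0.1536,0.0462,-0.004,-0.007,0,0],[0.4,0.1536,0.0462,-0.004,-0.007,0,0],[0.4,0.1536,0.0462,-0.004,-0.007,0,0],[0.4,0.1536,0.0462,-0.004,-0.007,0,0]]' 30; python3 -m creep '[[0.4,0,0,0,0,0,0],[0.4,0,0,0,0,0,0],[0.4,0,0,0,0,0,0]]' 45; python3 -m creep '[[0.4,-0.02,0,0,0,0,0],[0.4,-0.05,0,0,0,0,0],[0.4,-0.09,0,0,0,0,0],[0.4,-0.12,0,0,0,0,0],[0.4,-0.12,0,0,0,0,0],[0.4,-0.12,0,0,0,0,0],[0.4,-0.12,0,0,0,0,0]]'
```

```text
time_s: 16.62
ee_pos: [0.4783, -0.335, 0.0293]
tool_rot: [-0.063, 0.704, 0.062, 0.705]
ft_force: [0.5, 2.1, 6.0]
grip_width: 0.0494
time_s: 16.87
ee_pos: [0.4783, -0.335, 0.0293]
tool_rot: [-0.063, 0.704, 0.062, 0.705]
ft_force: [0.3, 2.9, 7.7]
grip_width: 0.0494
time_s: 17.45
ee_pos: [0.4763, -0.3346, 0.1469]
tool_rot: [-0.063, 0.705, 0.063, 0.704]
ft_force: [-0.6, 0.5, -3.7]
grip_width: 0.0497
```

Red is lifted (weight ≈3.7 N, carried level). Carrying it to above the gap.

```bash
python3 -m creep '[[0.4,-0.005,0.02,0.008,0.01,0,0],[0.4,-0.01,0.05,0.02,0.03,0,0],[0.4,-0.01,0.085,0.033,0.05,0,0],[0.4,-0.01,0.12,0.046,0.07,0,0],[0.4,-0.01,0.155,0.06,0.09,0,0],[0.4,-0.01,0.19,0.073,0.11,0,0],[0.4,-0.01,0.225,0.087,0.13,0,0],[0.4,-0.01,0.26,0.1,0.146,0,0],[0.4,-0.01,0.295,0.114,0.146,0,0],[0.4,0,0.325,0.126,0.146,0,0],[0.4,0,0.347,0.134,0.146,0,0],[0.4,0,0.3611,0.1391,0.146,0,0],[0.4,0,0.3611,0.1391,0.146,0,0],[0.4,0,0.3611,0.1391,0.146,0,0],[0.4,0,0.3611,0.1391,0.146,0,0]]'
python3 - <<'E'
from h import *
s=st(); g=get_image("wrist"); im=g["image"]
for c,z in(("green",.086),("red",s["ee_pos"][2]-.029+.08)):
    for b in blobs(mask(im,c),300)[:2]:
        P=ray(g,b,z)[:,:2]*1000; r=cv2.minAreaRect(P.astype(np.float32)); print(c,b.min(0),b.max(0),np.round(P.min(0),1),np.round(P.max(0),1),np.round(r[0],1),np.round(r[1],1),round(r[2],2))
a=im[...,::-1]; b=get_image("side")["image"][100:260,200:400,::-1]
cv2.imwrite("pics/w8.png",np.hstack([cv2.resize(a,(400,300)),cv2.resize(b,(375,300))]))
E
```

```text
time_s: 18.7
ee_pos: [0.5493, 0.0441, 0.1464]
tool_rot: [-0.011, 0.708, 0.011, 0.706]
ft_force: [0.3, -0.3, -3.8]
grip_width: 0.0495
t 18.7 p [0.5493 0.0441 0.1464] F [ 0.31 -0.3  -3.78] M [-0.04  0.01  0.  ] w 0.0495
axes x,y,z(cols)
 [[-0.002 -0.031  1.   ]
 [-0.     1.     0.031]
 [-1.    -0.    -0.002]]
green [226  86] [293 160] [524.1  79. ] [569.9 129.3] [546.8 104.2] [45.3 49.2] 1.71
red [194 221] [324 325] [525.7  33.9] [571.5  76.3] [548.6  54.9] [45.4 41.6] 1.73
```

View pics/w8.png

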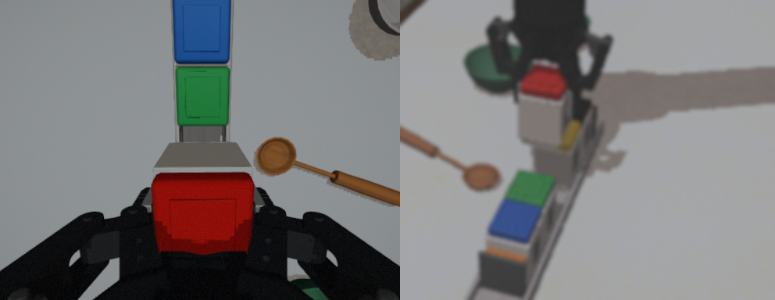

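Red hangs level and upright over the gap: the left panel shows red at (203,210) with green ahead at (203,95), and the side crop shows it between green and yellow. Descending in stages while reading forces.

```bash
python3 -m creep '[[0.4,0.01,0.0012,0,0,0,0],[0.4,0.02,0.0012,0,0,0,0],[0.4,0.027,0.0012,0,0,0,0],[0.4,0.027,0.0012,0,0,0,0],[0.4,0.027,0.0012,0,0,0,0]]'; python3 -m creep '[[0.4,0.004,0,0,0,0,0],[0.4,0.008,0,0,0,0,0],[0.4,0.012,0,0,0,0,0],[0.4,0.012,0,0,0,0,0]]'
```

```text
time_s: 19.22
ee_pos: [0.5495, 0.0463, 0.1199]
tool_rot: [-0.011, 0.708, 0.011, 0.706]
ft_force: [-0.6, 0.6, -3.4]
grip_width: 0.0495
time_s: 19.55
ee_pos: [0.5496, 0.0464, 0.1079]
tool_rot: [-0.011, 0.707, 0.011, 0.707]
ft_force: [0.3, 0.6, -4.6]
grip_width: 0.0491
```

```bash
python3 -m creep '[[0.4,0.003,-0.0005,0,0,0,0],[0.4,0.006,-0.0005,0,0,0,0],[0.4,0.008,-0.0005,0,0,0,0],[0.4,0.008,-0.0005,0,0,0,0]]' | grep -E 'pos|force'; for i in 1 2 3; do python3 -m creep '[[0.4,0.002,0,0,0,0,0],[0.4,0.004,0,0,0,0,0],[0.4,0.004,0,0,0,0,0]]'| grep -E 'pos|force'; done
```

```text
ee_pos: [0.5498, 0.0459, 0.1002]
ft_force: [-0.2, -0.1, -3.1]
ee_pos: [0.5499, 0.0459, 0.0963]
ft_force: [0.3, -0.9, -3.0]
ee_pos: [0.5499, 0.0459, 0.0923]
ft_force: [-0.0, -0.5, -3.7]
ee_pos: [0.5498, 0.0459, 0.0883]
ft_force: [-1.0, -0.4, -4.2]
```

```bash
for i in 1 2 3; do python3 -m creep '[[0.4,0.004,0,-0.0003,0,0,0],[0.4,0.008,0,-0.0003,0,0,0],[0.4,0.012,0,-0.0003,0,0,0],[0.4,0.012,0,-0.0003,0,0,0]]'| grep -E 'pos|force'; done
```

```text
ee_pos: [0.5491, 0.0458, 0.0756]
ft_force: [-0.5, -0.4, -2.9]
ee_pos: [0.5489, 0.0458, 0.0637]
ft_force: [-0.3, -0.1, -3.3]
ee_pos: [0.5486, 0.0458, 0.0518]
ft_force: [-0.9, 0.4, -3.6]
```

```bash
python3 -m creep '[[0.4,0.004,0,0,0,0,0],[0.4,0.008,0,0,0,0,0],[0.4,0.012,0,0,0,0,0],[0.4,0.012,0,0,0,0,0]]'| grep -E 'pos|force'; for i in 1 2 3 4; do python3 -m creep '[[0.4,0.0005,0,0,0,0,0],[0.4,0.0012,0,0,0,0,0],[0.4,0.0012,0,0,0,0,0]]'| grep -E 'pos|force'; done
```

```text
ee_pos: [0.5486, 0.0459, 0.0397]
ft_force: [0.0, 0.1, -3.9]
ee_pos: [0.5492, 0.046, 0.0395]
ft_force: [-0.4, -0.1, -2.8]
ee_pos: [0.5492, 0.0459, 0.0383]
ft_force: [-0.0, 0.2, -3.6]
ee_pos: [0.5491, 0.0459, 0.037]
ft_force: [0.1, 0.1, -3.6]
ee_pos: [0.5491, 0.0459, 0.0358]
ft_force: [-0.0, 0.7, -3.3]
```

```bash
for i in 1 2; do python3 -m creep '[[0.4,0.0004,0,0,0,0,0],[0.4,0.0008,0,0,0,0,0],[0.4,0.0008,0,0,0,0,0]]'| grep -E 'pos|force'; done
```

```text
ee_pos: [0.5492, 0.046, 0.0353]
ft_force: [-1.3, -0.7, 0.8]
ee_pos: [0.5492, 0.046, 0.0353]
ft_force: [-5.4, -0.6, 10.2]
```

It touched the floor at z = 0.0353, exactly as predicted. I'll relieve the load, release, and back straight up.

```bash
python3 -m creep '[[0.4,-0.0007,0,0,0,0,0],[0.5,-0.0007,0,0,0,0,0],[0.62,-0.0007,0,0,0,0,0],[0.78,-0.0007,0,0,0,0,0],[0.78,-0.0007,0,0,0,0,0],[0.78,-0.0007,0,0,0,0,0],[0.78,-0.0007,0,0,0,0,0],[0.78,-0.0007,0,0,0,0,0]]' 20; python3 -m creep '[[0.78,-0.01,0,0,0,0,0],[0.78,-0.03,0,0,0,0,0],[0.78,-0.06,0,0,0,0,0],[0.78,-0.1,0,0,0,0,0],[0.78,-0.14,0,0,0,0,0],[0.78,-0.17,-0.03,0,0,0,0],[0.78,-0.19,-0.06,0,0,0,0],[0.78,-0.19,-0.06,0,0,0,0],[0.78,-0.19,-0.06,0,0,0,0],[0.78,-0.19,-0.06,0,0,0,0]]'
python3 - <<'E'
from h import *
g=get_image("wrist"); im=g["image"]
for c in("blue","green","red","yellow"):
    for b in blobs(mask(im,c),300)[:1]:
        P=ray(g,b,.086)[:,:2]*1000; r=cv2.minAreaRect(P.astype(np.float32)); print(c,np.round(r[0],1),np.round(r[1],1),round(r[2],2))
b=get_image("side")["image"][110:290,180:380,::-1]
cv2.imwrite("pics/w9.png",np.hstack([cv2.resize(im[...,::-1],(400,300)),cv2.resize(b,(333,300))]))
E
```

```text
time_s: 24.13
ee_pos: [0.5492, 0.046, 0.035]
tool_rot: [-0.011, 0.707, 0.011, 0.707]
ft_force: [0.3, -0.2, -0.8]
grip_width: 0.0668
time_s: 24.97
ee_pos: [0.5508, -0.0136, 0.2252]
tool_rot: [-0.011, 0.707, 0.011, 0.707]
ft_force: [-0.2, 0.8, -0.7]
grip_width: 0.0664
blue [544.7 140.1] [44.9 14.5] 1.77
green [546.8 104.1] [45.2 48.4] 1.77
red [548.9  48.3] [45.9 49.4] 1.75
yellow [550.7  -7.6] [45.8 50.9] 1.71
```

View pics/w9.png

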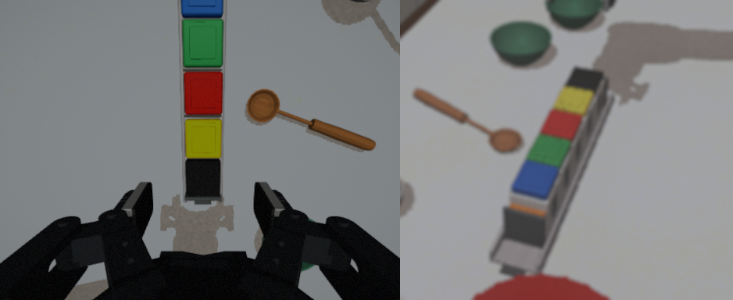

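The row now reads black, yellow, red (203,93), green, blue, with all lids level and in line, and nothing else has moved. Handing in.

```bash
python3 -c "
from station import *
print(finish_job())"
```

```text
the job is handed in; nothing more can be done
None
```

The red canister is in the middle of the rack's row, upright on the rack floor, and the job was handed in at about 25 s of the 72 s allowed.

- **Making the gap:** I gripped green lightly and slid it, pushing blue, about 27 mm until the +y pad was felt. Then I slid yellow, pushing black, about 31 mm until the −y pad was felt. The push peaked at about 11 N each way, with each pad compressed roughly 1–2 mm.
- **Placing red:** It went down into a gap of about 56 mm with under 1 N of sideways force and no sign of jamming on its neighbours. It touched the floor at the height I had worked out beforehand. The last small step down briefly pressed it onto the floor with about 10 N before I eased off and let go.
- **Last checks:** The order is black, yellow, red, green, blue. The red lid's centre is at y = 48.3 mm, midway between green at 104.1 mm and yellow at −7.6 mm. Those two did not shift by more than about 0.5 mm. All lids look level and in line, the spoon and bowls look undisturbed, and the gripper is clear above the row.
- **What disagreed:** While sliding green and yellow, the force sensor briefly showed up to about 5 N of upward pull, more than one canister weighs. The tool height changed by only about 0.1 mm, so I lowered it slightly. The close-up wrist camera read about 3 mm off from farther views, so I relied on the farther views and on touch.

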